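# Square up cover plates and load the station

## Task

The four cover plates lie in a ragged pile on the loading tray of the assembly station. With the tray still fully out, tap the pile from its open sides until all four plates sit flush against both fences of the tray with their edges aligned; then push the tray smoothly into the station until it is fully home, with the pile still square against the fences. Leave everything else on the bench where it is.

Things in the scene. Friction and masses are not known exactly. Their poses are not given: they have to be found in the camera images.
- plate1: one of four identical bare aluminium cover plates, 120 (x) x 100 (y) x 6 mm, dark screw holes and a round grey pad seen on top, 0.15-0.23 kg; origin: centre of its underside. They lie in a ragged pile on the tray, plate1 lowest, plate4 on top, each up to 2 cm off the fences and up to 5 degrees askew
- plate2: cover plate, like plate1, number 2 from below
- plate3: cover plate, like plate1, number 3 from below
- plate4: cover plate, like plate1, number 4 from below
- corner (a point): inner corner of the dark steel loading tray's near and left fences, at its floor (30 mm above the table); moves with the tray. x points into the station (the way the tray slides), y left, z up. Fence inner faces: x = 0 and y = 0; 8 mm thick, 32 mm high. Far and right sides are open. A plate flush with both fences has its centre at x = 60, y = -50 mm here
- floor_end (a point): far right corner of the tray's floor, on its upper face, axes as corner, where it lies at x = 112, y = -92 mm. The floor is 6 mm thick. Squared plates overhang it by 8 mm on both open sides, where they can be tapped; below the overhang is free down to the station's base plate, 8 mm above the table
- push_face (a point): point on the outer (robot-side) face of the tray's near fence, 46 mm above the table, in line with the middle of squared plates; the face reaches 42 mm right and 58 mm left of it, its top edge is 62 mm above the table; axes as corner
- tray (a joint): travel of the tray along its guides into the station, m: 0 = fully out against its stop (start), 0.15 = fully home against the end stop; stiff, about 5 N to move, stays where left
- mouth (a point): middle of the mouth of the low grey and white fixed station, at tray-floor height, axes as corner; 80 mm beyond the far edge of a squared pile when the tray is out. White cheeks 90 mm high, 120 mm deep: inner faces at y = -56 and +63 mm here. A squared pile has 6 mm to spare on its right. Fully home, the near fence's outer face is 58 mm outside the mouth
- bridge (a point): middle of the underside of the bridge that joins the cheeks over the mouth, 72 mm above the table; 35 mm deep, 18 mm thick; behind it the station is open on top
- housing: bystander: open cast aluminium housing, 130 x 65 x 35 mm, left of the tray; origin under its centre
- screwdriver: bystander: screwdriver lying to the right of the tray; origin under its middle
- gauge: bystander: black block, 70 x 40 x 30 mm, right of and nearer than the tray; origin under its centre
- bin: bystander: blue small-parts bin, 170 x 110 x 89 mm, far to one side; origin under its centre
- can: bystander: steel can, 66 mm across, 120 mm high, far to the other side; origin under its centre
- tape: bystander: cardboard tape ring, 90 mm across, 25 mm high, lying near left; origin under its centre
Mind the look-alikes: they are no part of the job. What is shaped like the plate4 but orange or pink is not meant.

How it is judged:
On the way, in this order (a step that is already met when the one before it is completed fails the run):
1. with the tray still out (under 10 mm of travel), all four plates are flush with both fences (within 3 mm and 0.04 rad) (x of plate1 in the frame of corner between 0.057 and 0.063 m and y of plate1 in the frame of corner between -0.053 and -0.047 m and z of plate1 in the frame of corner between -0.003 and 0.021 m and angle between the x axis of each of plate1, plate2, plate3, plate4 and the x axis of corner, either way round below 0.04 rad and x of plate2 in the frame of corner between 0.057 and 0.063 m and y of plate2 in the frame of corner between -0.053 and -0.047 m and z of plate2 in the frame of corner between -0.003 and 0.021 m and x of plate3 in the frame of corner between 0.057 and 0.063 m and y of plate3 in the frame of corner between -0.053 and -0.047 m and z of plate3 in the frame of corner between -0.003 and 0.021 m and x of plate4 in the frame of corner between 0.057 and 0.063 m and y of plate4 in the frame of corner between -0.053 and -0.047 m and z of plate4 in the frame of corner between -0.003 and 0.021 m and value of joint tray below 0.01 m), for 0.2 s.
2. the tray is fully home (value of joint tray above 0.144 m), for 0.2 s.
At the end, for the whole second after the job is handed in: The tray is fully home (within 6 mm of its end stop) and all four plates lie stacked on it at rest, each within 3 mm of flush with both fences and within 0.04 rad of parallel to them (x of plate1 in the frame of corner between 0.057 and 0.063 m and y of plate1 in the frame of corner between -0.053 and -0.047 m and z of plate1 in the frame of corner between -0.003 and 0.021 m and angle between the x axis of each of plate1, plate2, plate3, plate4 and the x axis of corner, either way round below 0.04 rad and x of plate2 in the frame of corner between 0.057 and 0.063 m and y of plate2 in the frame of corner between -0.053 and -0.047 m and z of plate2 in the frame of corner between -0.003 and 0.021 m and x of plate3 in the frame of corner between 0.057 and 0.063 m and y of plate3 in the frame of corner between -0.053 and -0.047 m and z of plate3 in the frame of corner between -0.003 and 0.021 m and x of plate4 in the frame of corner between 0.057 and 0.063 m and y of plate4 in the frame of corner between -0.053 and -0.047 m and z of plate4 in the frame of corner between -0.003 and 0.021 m and value of joint tray above 0.144 m and linear speed of each of plate1, plate2, plate3, plate4 below 0.02 m/s); the robot touches nothing.
It fails at once if a bystander (housing, screwdriver, black block, bin, can, tape ring) is moved by more than 25 mm (distance of any of housing, screwdriver, gauge, bin, can, tape from where it was at the start of the episode above 0.025 m).
It also fails if it takes over 72 s, if anything falls off the work surface, if the arm or the gripper's body presses on something with over 40 N, if the wrist force passes 120 N, or if a joint passes its speed limit or range.

## Robot

A 6-joint arm with a two-finger parallel gripper is mounted at the origin on the work surface. World frame = base frame: x ahead of the robot, y to its left, z up, the work surface at z = 0. Lengths are in m, angles in rad, forces in N, time in s.
With the tool pointing down it reaches from about 0.275 to 0.825 m from the base axis. Payload 5.2 kg.
Tool frame: the origin (TCP) lies midway between the tips of the shut fingers; the grasp point (between the pads) lies 19 mm behind it; z points along the fingers, y is the line along which they close (so a half turn about z gives the same grasp; the last joint's range is limited). The gripper opens to 93 mm and grips with 3 to 60 N. Pads are 15 mm wide; open, the fingers measure 128 mm over their backs; the gripper's body (75 mm by 188 mm) begins 65 mm behind the grasp point.
Start: joints at [-1.548, 0.259, 1.535, -0, 1.348, -0.203], TCP at [0.123, -0.536, 0.219] pointing down, gripper open.
Joint ranges: [-3.14, 3.14], [-0.91, 2.08], [0.19, 2.58], [-1.22, 4.36], [0.22, 2.71], [-3.12, 3.12]. Speed limits (rad/s): [2.57, 2.57, 3.14, 3.14, 3.14, 3.14].

## Interface

Orientations are given as a unit quaternion [w, x, y, z].
In Python, from workcell import r gives the robot as it stands.
- The arm moves only by the shell command python3 -m creep 'ROWS' [FORCE]. ROWS is JSON, a list of rows, each a list of 7 numbers: the turn, a rotation vector about the tool's x, y, z each as a share of 2 pi rad, from -1 to 1, then the shift along the tool's x, y, z each as a share of 0.5 m, from -1 to 1, then the closure, from -1 (fully open) to 1 (shut). A call has 1 to 20 rows; each row shifts and turns the commanded pose from where the row before left it, along the tool's axes as they then stand; what a row does not reach is not made up. A row lasts 1/12 s, in which the tool goes at most 41.7 mm and 7.16 degrees, less where a joint would pass 70% of its speed; a pose out of reach is approached as far as the arm can. A call with a number of a shift or a turn outside -1 to 1 is refused whole. A call with a gripper value outside its range is refused whole. The fingers move at their own pace and stop on an object; FORCE is the grip in N (left out, the last holds). Time passes only in rows, so rows that do not move let the fingers close. It gives the time, the measured TCP pose, the force, the opening and the grip force at its end, in the units of the state.
- r.get_obs(): the state, without advancing time (a new reading comes with each control period).
- r.read_camera(name): name is "side" or "top"; returns the picture (384x512x3 uint8, red, green, blue); there is no depth.
- r.camera_params(name): a dict with "intrinsics" (3x3 intrinsics, pixels), "k1" (the pictures are not rectified: a ray, as slopes to the right and down, at radius r is drawn at 1 + k1 r^2 times it, then the intrinsics apply), "extrinsics" (4x4, takes a point from world to camera coordinates). Camera axes: x right, y down, z forward; pixel columns grow to the right and rows downward; lengths in m; the calibration is good to about 2 mm. A picture is of the moment at which its call begins. camera_params takes no time and is no camera call.
- r.job_done(): hands the job in; it is judged then, once.
The state is a dict: "time_s": time; "joint_pos": joint angles; "joint_vel": joint speeds; "tau": joint torques, N m; "eef_pos": TCP position; "tcp_rot": TCP orientation; "force": force on the tool from outside, world axes, zero at the start; "wrist_torque": the same for the moment, N m; "width": finger opening in m; "grip_force": force on a finger pad.
Only numpy, scipy, OpenCV 4.12 (cv2) and the standard library are available. Lean on these libraries where they do the work, as an engineer would, in place of code of your own. Each camera call takes 0.05 s, during which the arm holds its last target. There are 200 camera calls.

## Working session

There is one attempt and no reset: what is moved stays moved. The work goes in short steps, Python scripts to look and compute and a shell command to move; the robot and the scene stay as the last step left them, time stands still between calls to the robot, and variables do not carry over. Pictures are saved under pics/ and viewed, at most 10 in all, crops included, and the job is handed in when it is done.

```bash
mkdir -p pics; ls
python3 - <<'E'
from workcell import r
import cv2
for n in("top","side"):
    im=r.read_camera(n); cv2.imwrite(f"pics/{n}0.png",cv2.cvtColor(im,cv2.COLOR_RGB2BGR))
    p=r.camera_params(n); print(n,p)
o=r.get_obs(); print(o)
E
```

```text
pics
top {'intrinsics': array([[351.23599869,   0.        , 260.26502215],
       [  0.        , 351.23599869, 194.48811324],
       [  0.        ,   0.        ,   1.        ]]), 'k1': -0.08841279558536944, 'extrinsics': array([[ 0.02789837, -0.99960206, -0.00417183, -0.00647518],
       [-0.98280019, -0.02666679, -0.18273663,  0.49909669],
       [ 0.18255266,  0.00919813, -0.98315305,  1.00073336],
       [ 0.        ,  0.        ,  0.        ,  1.        ]])}
side {'intrinsics': array([[366.6886393 ,   0.        , 255.67498514],
       [  0.        , 366.6886393 , 194.52707013],
       [  0.        ,   0.        ,   1.        ]]), 'k1': 0.010702335232324747, 'extrinsics': array([[-0.8700391 , -0.49296642, -0.00401019,  0.44149914],
       [-0.31170824,  0.55640124, -0.77023089,  0.22793754],
       [ 0.38192924, -0.66888098, -0.63775253,  1.11546527],
       [ 0.        ,  0.        ,  0.        ,  1.        ]])}
{'time_s': 0.1, 'joint_pos': array([-1.54782404e+00,  2.59261205e-01,  1.53593758e+00, -4.16764269e-05,
        1.34801127e+00, -2.02817651e-01]), 'joint_vel': array([-0.00116406, -0.00234423, -0.00131632, -0.00141544, -0.00016289,
       -0.00138117]), 'tau': array([ 1.93193067e-03, -4.38207185e+01, -2.84642798e+01,  7.21140322e-02,
        3.62654531e-02, -5.97646067e-05]), 'eef_pos': array([ 0.12311925, -0.53554772,  0.21792012]), 'tcp_rot': array([-8.07255917e-04,  9.93633283e-01,  1.12659866e-01,  5.23849928e-05]), 'force': array([ 0.5273019 , -0.03588885, -0.40332684]), 'wrist_torque': array([-0.00979282,  0.01101244,  0.03530775]), 'grip_force': 0.0, 'width': 0.09287000821161878}
```

View pics/top0.png

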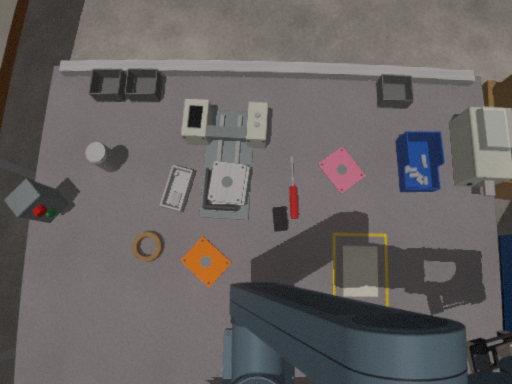

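View pics/side0.png

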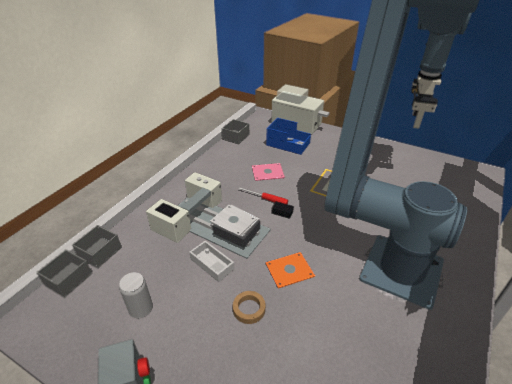

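The top view shows the pile at about (227,183), the station mouth at about (226,130), the housing at (178,188), the gauge at (280,218) and the screwdriver at (294,190). The orange and pink decoys lie clear of the work. I'll zoom in on the pile next.

Run:
```python
import cv2,numpy as np
a=cv2.imread("pics/top0.png")[90:225,165:315]
b=cv2.imread("pics/side0.png")[165:275,140:300]
a=cv2.resize(a,None,fx=4,fy=4,interpolation=cv2.INTER_CUBIC)
b=cv2.resize(b,None,fx=5,fy=5,interpolation=cv2.INTER_CUBIC)
cv2.imwrite("pics/a.png",a);cv2.imwrite("pics/b.png",b)
```

```text
(no output)
```

View pics/a.png

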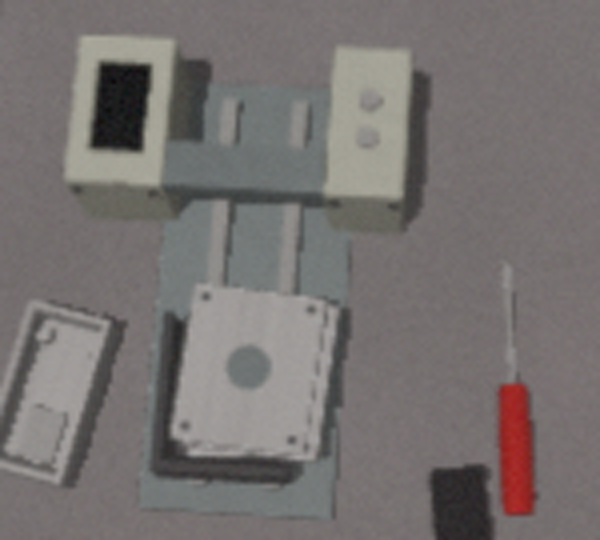

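View pics/b.png

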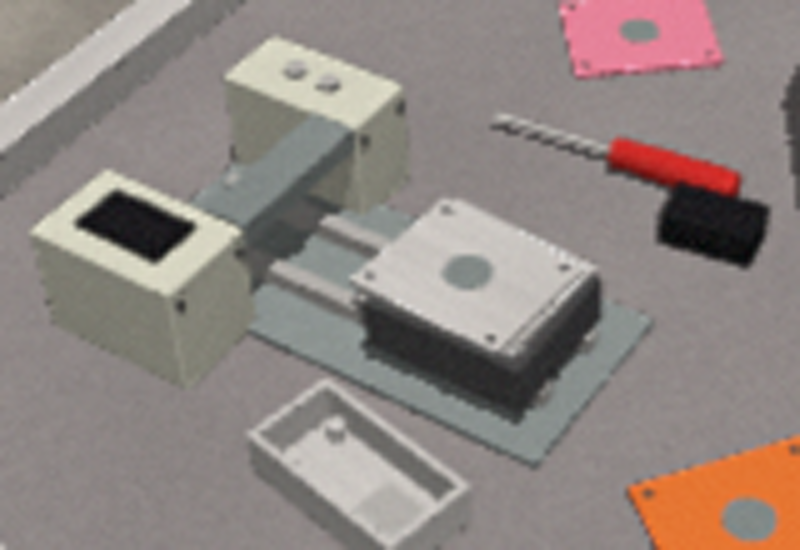

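The crop shows the base plate's left edge from (163,222) to (141,508), its right edge from (351,240) to (335,515), and the cheek tops. The near fence's outer top edge runs from (152,475) to (297,483). I'll project these.

```bash
cat > h.py <<'E'
import numpy as np,cv2
from workcell import r
def ray(n,uv):
    p=r.camera_params(n);K=p["intrinsics"];d=np.array([p["k1"],0,0,0,0.])
    x=cv2.undistortPoints(np.array(uv,float).reshape(-1,1,2),K,d)[:,0]
    E=p["extrinsics"];R=E[:3,:3];c=-R.T@E[:3,3]
    return c,np.c_[x,np.ones(len(x))]@R
def onz(n,uv,z):
    c,d=ray(n,uv); return c+d*((z-c[2])/d[:,2])[:,None]
def proj(n,P):
    p=r.camera_params(n);E=p["extrinsics"]
    q,_=cv2.projectPoints(np.array(P,float).reshape(-1,1,3),cv2.Rodrigues(E[:3,:3])[0],E[:3,3],p["intrinsics"],np.array([p["k1"],0,0,0,0.]))
    return q[:,0]
A=lambda P:(np.array(P,float)+.5)/4-.5+[165,90]
B=lambda P:(np.array(P,float)+.5)/5-.5+[140,165]
E
python3 - <<'E'
from h import *
np.set_printoptions(precision=4,suppress=True)
def sh(t,n,uv,z):
    P=onz(n,uv,z);print(t);print(P[:,:2].round(4).tolist())
    for i in range(len(P)-1):
        d=P[i+1]-P[i];print("   len %.4f yaw %.2f"%(np.hypot(*d[:2]),np.degrees(np.arctan2(d[1],d[0]))))
sh("base L","top",A([(141,508),(163,222)]),.008)
sh("base R","top",A([(335,515),(351,240)]),.008)
sh("base near","top",A([(141,508),(335,515)]),.008)
sh("cheekL top","top",A([(65,182),(80,37),(178,40),(162,187)]),.09)
sh("cheekR top","top",A([(328,191),(336,47),(410,49),(404,197)]),.09)
sh("bridge front top","top",A([(162,190),(328,194)]),.09)
sh("fence outer near top","top",A([(152,475),(297,483)]),.062)
sh("plate4","top",A([(171,450),(194,284),(337,300),(319,460)]),.054)
sh("S cheekL top","side",B([(30,232),(108,170),(243,235),(160,297)]),.09)
sh("S cheekR top","side",B([(225,75),(275,38),(405,97),(357,135)]),.09)
sh("S base","side",B([(538,463),(652,320)]),.008)
sh("S plate4","side",B([(350,278),(445,198),(600,265),(510,345)]),.054)
E
```

```text
base L
[[0.4321, 0.1907], [0.6614, 0.187]]
   len 0.2293 yaw -0.94
base R
[[0.431, 0.0418], [0.6501, 0.0367]]
   len 0.2191 yaw -1.35
base near
[[0.4321, 0.1907], [0.431, 0.0418]]
   len 0.1489 yaw -90.43
cheekL top
[[0.6638, 0.2476], [0.7804, 0.2451], [0.7792, 0.17], [0.6613, 0.1748]]
   len 0.1167 yaw -1.18
   len 0.0751 yaw -90.96
   len 0.1179 yaw 177.66
cheekR top
[[0.6611, 0.0518], [0.776, 0.05], [0.7758, -0.0059], [0.6579, -0.0043]]
   len 0.1149 yaw -0.93
   len 0.0559 yaw -90.21
   len 0.1179 yaw 179.21
bridge front top
[[0.659, 0.1747], [0.6588, 0.0518]]
   len 0.1229 yaw -90.11
fence outer near top
[[0.4503, 0.1743], [0.4474, 0.0681]]
   len 0.1063 yaw -91.56
plate4
[[0.4704, 0.1627], [0.5977, 0.1524], [0.588, 0.044], [0.466, 0.0531]]
   len 0.1277 yaw -4.61
   len 0.1089 yaw -95.14
   len 0.1223 yaw 175.73
S cheekL top
[[0.7776, 0.2465], [0.7749, 0.1737], [0.6553, 0.1813], [0.665, 0.2525]]
   len 0.0729 yaw -92.11
   len 0.1199 yaw 176.37
   len 0.0719 yaw 82.20
S cheekR top
[[0.7719, 0.0509], [0.7677, -0.003], [0.6446, 0.0091], [0.6498, 0.0608]]
   len 0.0541 yaw -94.40
   len 0.1237 yaw 174.39
   len 0.0520 yaw 84.28
S base
[[0.4285, 0.193], [0.4251, 0.0469]]
   len 0.1462 yaw -91.30
S plate4
[[0.5961, 0.1509], [0.5849, 0.0529], [0.4585, 0.0595], [0.4723, 0.1518]]
   len 0.0987 yaw -96.49
   len 0.1266 yaw 177.02
   len 0.0933 yaw 81.48
```

```bash
cat >> h.py <<'E'
from scipy.spatial.transform import Rotation as Ro
C=np.array([.459,.165]);TY=np.radians(-1.2)
def world(cx,cy):
    c,s=np.cos(TY),np.sin(TY);return C+[c*cx-s*cy,s*cx+c*cy]
def plan(cx,cy,z,phi):
    o=r.get_obs();q=o["tcp_rot"];R=Ro.from_quat([q[1],q[2],q[3],q[0]])
    X,Y=world(cx,cy);t=np.array([X,Y,z])
    d=R.as_matrix().T@(t-o["eef_pos"])
    a=np.radians(phi);G=Ro.from_matrix(np.array([[np.cos(a),np.sin(a),0],[np.sin(a),-np.cos(a),0],[0,0,-1]]).T@np.eye(3)).as_matrix()
    G=np.array([[np.cos(a),np.sin(a),0],[np.sin(a),-np.cos(a),0],[0,0,-1]])
    dr=Ro.from_matrix(R.as_matrix().T@G).as_rotvec()/2/np.pi
    d2=G.T@(t-o["eef_pos"])
    e=o["eef_pos"][:2]-C;c,s=np.cos(TY),np.sin(TY)
    print("t",o["time_s"],"eef",o["eef_pos"].round(4),"corner xy",(np.array([c*e[0]+s*e[1],-s*e[0]+c*e[1]])).round(4),"F",o["force"].round(1),"w",round(o["width"],4))
    print("shift shares before turn",(d/.5).round(4),"| turn",dr.round(4),"| shift shares after turn",(d2/.5).round(4))
E
python3 -c "
from h import *
plan(.06,-.145,.2,88.8)
print(r.get_obs()['joint_pos'])"
```

```text
t 0.1 eef [ 0.1231 -0.5355  0.2179] corner xy [-0.3211 -0.7074] F [ 0.5 -0.  -0.4] w 0.0929
shift shares before turn [ 1.0139 -0.9045  0.0376] | turn [-2.000e-04 -2.000e-04 -2.107e-01] | shift shares after turn [1.1249 0.7623 0.0358]
[-1.54782404e+00  2.59261205e-01  1.53593758e+00 -4.16764269e-05
  1.34801127e+00 -2.02817651e-01]
```

```bash
python3 -m creep '[[0,0,0,0.0507,-0.0452,0.002,-0.075],[0,0,0,0.0507,-0.0452,0.002,-0.075],[0,0,0,0.0507,-0.0452,0.002,-0.075],[0,0,0,0.0507,-0.0452,0.002,-0.075],[0,0,0,0.0507,-0.0452,0.002,-0.075],[0,0,0,0.0507,-0.0452,0.002,-0.075],[0,0,0,0.0507,-0.0452,0.002,-0.075],[0,0,0,0.0507,-0.0452,0.002,-0.075],[0,0,0,0.0507,-0.0452,0.002,-0.075],[0,0,0,0.0507,-0.0452,0.002,-0.075],[0,0,0,0.0507,-0.0452,0.002,-0.075],[0,0,0,0.0507,-0.0452,0.002,-0.075],[0,0,0,0.0507,-0.0452,0.002,-0.075],[0,0,0,0.0507,-0.0452,0.002,-0.075],[0,0,0,0.0507,-0.0452,0.002,-0.075],[0,0,0,0.0507,-0.0452,0.002,-0.075],[0,0,0,0.0507,-0.0452,0.002,-0.075],[0,0,0,0.0507,-0.0452,0.002,-0.075],[0,0,0,0.0507,-0.0452,0.002,-0.075],[0,0,0,0.0507,-0.0452,0.002,-0.075]]'
python3 -m creep '[[0,0,-0.019,0,0,0,-0.075],[0,0,-0.019,0,0,0,-0.075],[0,0,-0.019,0,0,0,-0.075],[0,0,-0.019,0,0,0,-0.075],[0,0,-0.019,0,0,0,-0.075],[0,0,-0.019,0,0,0,-0.075],[0,0,-0.019,0,0,0,-0.075],[0,0,-0.019,0,0,0,-0.075],[0,0,-0.019,0,0,0,-0.075],[0,0,-0.019,0,0,0,-0.075],[0,0,-0.0207,0,0,0,-0.075],[0,0,0,0,0,0,-0.075]]'
python3 -c "
from h import *
plan(.06,-.145,.022,88.8)
print(r.get_obs()['joint_pos'])"
```

```text
time_s: 1.77
eef_pos: [0.5166, 0.0198, 0.1983]
tcp_rot: [-0.0, 0.994, 0.113, -0.0]
force: [0.8, -0.8, 0.8]
width: 0.0497
grip_force: 0.0
time_s: 2.77
eef_pos: [0.5157, 0.0181, 0.1982]
tcp_rot: [-0.0, 0.715, 0.699, -0.0]
force: [-0.7, -0.1, 0.1]
width: 0.0499
grip_force: 0.0
t 2.7667 eef [0.5157 0.0181 0.1982] corner xy [ 0.0598 -0.1457] F [-0.7 -0.1  0.1] w 0.0499
shift shares before turn [0.0014 0.0008 0.3525] | turn [-0.0002 -0.     -0.0001] | shift shares after turn [0.0014 0.0004 0.3525]
[-1.81386022e-01  2.13483025e-01  1.64578862e+00 -1.35590511e-05
  1.28335028e+00 -1.59703064e-01]
```

```bash
python3 -m creep '[[0,0,0,0,0,0.05,-0.075],[0,0,0,0,0,0.06,-0.075],[0,0,0,0,0,0.06,-0.075],[0,0,0,0,0,0.06,-0.075],[0,0,0,0,0,0.05,-0.075],[0,0,0,0,0,0.04,-0.075],[0,0,0,0,0,0.02,-0.075],[0,0,0,0,0,0.0125,-0.075],[0,0,0,0,0,0,-0.075]]'
python3 -m creep '[[0,0,0,0.006,0,0,-0.075],[0,0,0,0.006,0,0,-0.075],[0,0,0,0.006,0,0,-0.075],[0,0,0,0.006,0,0,-0.075],[0,0,0,0.006,0,0,-0.075]]'
python3 -m creep '[[0,0,0,0.006,0,0,-0.075],[0,0,0,0.006,0,0,-0.075],[0,0,0,0.006,0,0,-0.075]]'
python3 -c "
from h import *
plan(.06,-.108,.022,88.8)
cv2.imwrite('pics/c.png',cv2.resize(r.read_camera('side')[165:275,140:300,::-1],None,fx=5,fy=5,interpolation=2))"
```

```text
time_s: 3.52
eef_pos: [0.5156, 0.0181, 0.0216]
tcp_rot: [-0.001, 0.717, 0.697, -0.001]
force: [-0.7, -0.3, 0.8]
width: 0.0498
grip_force: 0.0
time_s: 3.93
eef_pos: [0.517, 0.0334, 0.0231]
tcp_rot: [0.001, 0.716, 0.698, 0.0]
force: [0.6, 0.5, -0.5]
width: 0.05
grip_force: 0.0
time_s: 4.18
eef_pos: [0.5173, 0.042, 0.0227]
tcp_rot: [0.001, 0.716, 0.698, 0.0]
force: [0.8, -1.7, 1.3]
width: 0.0503
grip_force: 1.1
t 4.1833 eef [0.5173 0.042  0.0227] corner xy [ 0.0608 -0.1218] F [ 0.8 -1.7  1.3] w 0.0503
shift shares before turn [ 0.0276 -0.0018  0.0015] | turn [ 0.0002  0.0001 -0.0008] | shift shares after turn [ 0.0276 -0.0016  0.0015]
```

View pics/c.png

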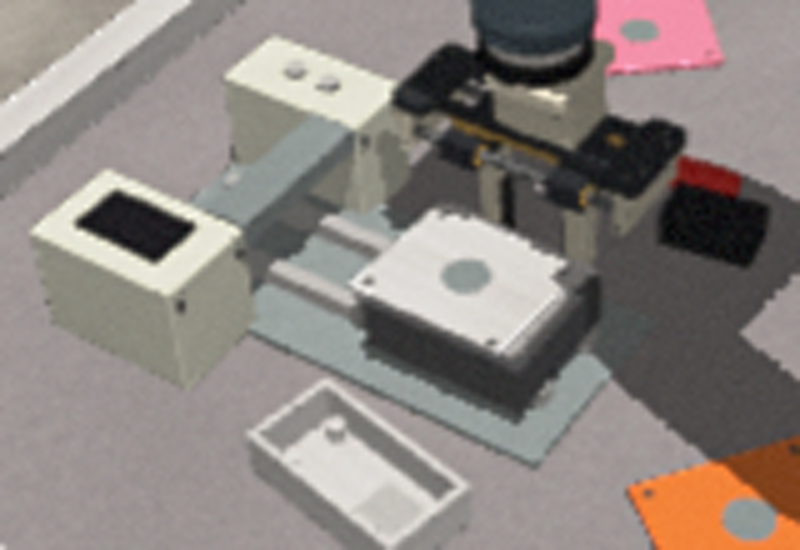

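The fingers stand at the pile's right edge, about (490–590, 210–270), and everything is still in place. I'll keep pushing slowly and watch the force.

```bash
for i in 1 2 3; do python3 -m creep '[[0,0,0,0.003,0,0,-0.075],[0,0,0,0.003,0,0,-0.075],[0,0,0,0.003,0,0,-0.075]]' | grep -E "eef_pos|force: \["; done
python3 -c "
from h import *
plan(.06,-.108,.022,88.8)"
```

```text
eef_pos: [0.5172, 0.0458, 0.0226]
force: [0.2, -5.6, 2.7]
eef_pos: [0.5174, 0.0502, 0.0226]
force: [0.4, -5.6, 3.0]
eef_pos: [0.5178, 0.054, 0.0227]
force: [1.7, -10.4, 0.6]
t 4.9833 eef [0.5178 0.054  0.0227] corner xy [ 0.0611 -0.1097] F [  1.7 -10.4   0.6] w 0.05
shift shares before turn [ 0.0035 -0.0023  0.0013] | turn [ 0.0002  0.0004 -0.0007] | shift shares after turn [ 0.0035 -0.0022  0.0013]
```

```bash
for i in 1 2 3; do python3 -m creep '[[0,0,0,0.002,0,0,-0.075],[0,0,0,0,0,0,-0.075]]' | grep -E "eef_pos|force: \["; done
```

```text
eef_pos: [0.5178, 0.0547, 0.0227]
force: [0.2, -9.3, 0.8]
eef_pos: [0.5176, 0.0553, 0.0227]
force: [0.6, -11.7, 1.2]
eef_pos: [0.5174, 0.0559, 0.0226]
force: [0.4, -12.4, 3.4]
```

```bash
for i in 1 2 3 4 5; do python3 -m creep '[[0,0,0,0.003,0,0,-0.075],[0,0,0,0,0,0,-0.075]]' | grep -E "eef_pos|force: \["; done
```

```text
eef_pos: [0.5172, 0.057, 0.0226]
force: [-1.6, -15.5, 2.6]
eef_pos: [0.5172, 0.057, 0.0227]
force: [-3.0, -21.2, 4.0]
eef_pos: [0.5172, 0.0571, 0.0227]
force: [-3.3, -26.8, 3.7]
eef_pos: [0.5172, 0.0571, 0.0227]
force: [-5.2, -35.4, 4.2]
eef_pos: [0.5173, 0.0572, 0.0227]
force: [-5.4, -40.7, 5.3]
```

The pile hit a hard stop at y=0.057. I'll back off and go to the far side.

```bash
python3 -m creep '[[0,0,0,-0.01,0,0,-0.075],[0,0,0,-0.03,0,0,-0.075],[0,0,0,-0.03,0,0,-0.075],[0,0,0,0,0,-0.05,-0.075],[0,0,0,0,0,-0.06,-0.075],[0,0,0,0,0,-0.06,-0.075],[0,0,0,0,0,-0.05,-0.075],[0,0,0,0,0,-0.03,-0.075],[0,0,0,0,0,0,-0.075]]'
python3 -c "
from h import *
plan(.06,-.11,.15,88.8)
plan(.165,-.05,.15,-1.2)
plan(.165,-.05,.15,178.8)"
```

```text
time_s: 7.07
eef_pos: [0.5185, 0.0311, 0.1509]
tcp_rot: [0.002, 0.716, 0.698, 0.002]
force: [0.8, -0.1, 0.4]
width: 0.0501
grip_force: 0.0
t 7.0667 eef [0.5185 0.0311 0.1509] corner xy [ 0.0623 -0.1326] F [ 0.8 -0.1  0.4] w 0.0501
shift shares before turn [ 0.0452 -0.0048  0.0017] | turn [ 0.001   0.     -0.0008] | shift shares after turn [ 0.0452 -0.0045  0.0017]
t 7.0667 eef [0.5185 0.0311 0.1509] corner xy [ 0.0623 -0.1326] F [ 0.8 -0.1  0.4] w 0.0501
shift shares before turn [0.1663 0.2046 0.003 ] | turn [ 0.0008 -0.0008  0.2492] | shift shares after turn [ 0.2055 -0.1652  0.0017]
t 7.0667 eef [0.5185 0.0311 0.1509] corner xy [ 0.0623 -0.1326] F [ 0.8 -0.1  0.4] w 0.0501
shift shares before turn [0.1663 0.2046 0.003 ] | turn [ 0.0008  0.0008 -0.2508] | shift shares after turn [-0.2055  0.1652  0.0017]
```

```bash
python3 -m creep '[[0,0,0.0192,0,0,0,-0.075],[0,0,0.0192,0,0,0,-0.075],[0,0,0.0192,0,0,0,-0.075],[0,0,0.0192,0,0,0,-0.075],[0,0,0.0192,0,0,0,-0.075],[0,0,0.0192,0,0,0,-0.075],[0,0,0.0192,0,0,0,-0.075],[0,0,0.0192,0,0,0,-0.075],[0,0,0.0192,0,0,0,-0.075],[0,0,0.0192,0,0,0,-0.075],[0,0,0.0192,0,0,0,-0.075],[0,0,0.0192,0,0,0,-0.075],[0,0,0.0188,0,0,0,-0.075],[0,0,0,0.04,-0.033,0,-0.075],[0,0,0,0.05,-0.04,0,-0.075],[0,0,0,0.05,-0.04,0,-0.075],[0,0,0,0.04,-0.032,0,-0.075],[0,0,0,0.0255,-0.02,0,-0.075],[0,0,0,0,0,0,-0.075],[0,0,0,0,0,0,-0.075]]'
python3 -c "
from h import *
plan(.165,-.05,.027,-1.2)
print(world(.2,-.05),r.get_obs()['joint_pos'])
cv2.imwrite('pics/d.png',cv2.resize(r.read_camera('side')[165:275,140:300,::-1],None,fx=5,fy=5,interpolation=2))"
```

```text
time_s: 8.73
eef_pos: [0.62, 0.1119, 0.1453]
tcp_rot: [-0.0, 1.0, -0.01, -0.002]
force: [-0.9, -0.1, 0.5]
width: 0.0498
grip_force: 0.0
t 8.7333 eef [0.62   0.1119 0.1453] corner xy [ 0.1621 -0.0497] F [-0.9 -0.1  0.5] w 0.0498
shift shares before turn [0.0067 0.0006 0.2365] | turn [-0.      0.0006  0.0002] | shift shares after turn [0.0059 0.0006 0.2366]
[0.65790902 0.11082248] [1.71257159e-03 4.55835393e-01 1.43049659e+00 1.20320431e-04
 1.25872803e+00 1.59241451e+00]
```

View pics/d.png

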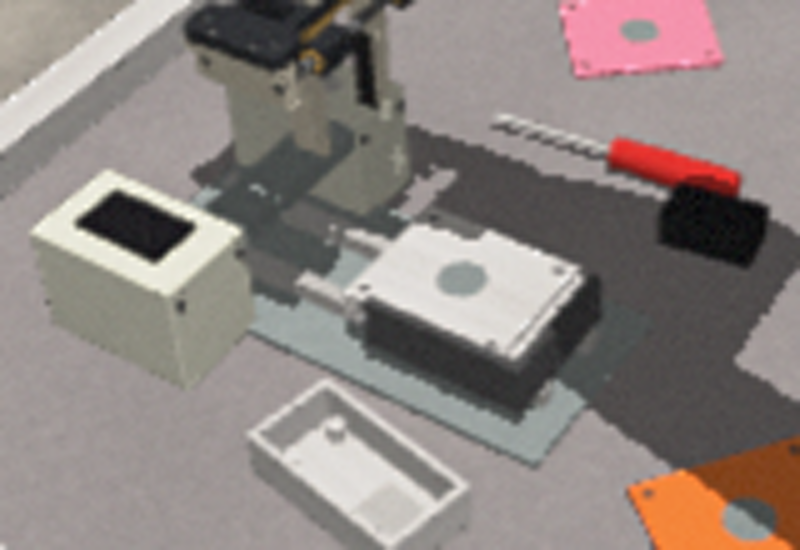

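The fingers hang at about (330,130), between the bridge and the pile's far edge. The pile now lies along the left fence and there's a free gap ahead, so I'll go down and push towards the near fence.

```bash
python3 -m creep '[[0,0,0,0.003,0,0.04,-0.075],[0,0,0,0.003,0,0.05,-0.075],[0,0,0,0,0,0.05,-0.075],[0,0,0,0,0,0.045,-0.075],[0,0,0,0,0,0.03,-0.075],[0,0,0,0,0,0.013,-0.075],[0,0,0,0,0,0.006,-0.075],[0,0,0,0,0,0,-0.075]]'
for i in 1 2 3 4; do python3 -m creep '[[0,0,0,-0.003,0,0,-0.075],[0,0,0,-0.003,0,0,-0.075],[0,0,0,-0.003,0,0,-0.075]]' | grep -E "eef_pos|force: \["; done
```

```text
time_s: 9.45
eef_pos: [0.6233, 0.1107, 0.0303]
tcp_rot: [0.0, 1.0, -0.011, -0.0]
force: [-0.0, 0.7, -0.3]
width: 0.0501
grip_force: 0.0
eef_pos: [0.62, 0.1114, 0.0316]
force: [0.2, -0.4, -0.1]
eef_pos: [0.6149, 0.1115, 0.0308]
force: [0.5, -0.1, 0.3]
eef_pos: [0.6102, 0.1116, 0.0304]
force: [0.2, -0.3, 0.1]
eef_pos: [0.6058, 0.1116, 0.0304]
force: [-0.7, 0.2, -0.4]
```

```bash
python3 -m creep '[[0,0,0,0,0,0.004,-0.075],[0,0,0,0,0,0.003,-0.075],[0,0,0,0,0,0,-0.075]]' | grep -E "eef_pos|force: \["
for i in 1 2 3 4; do python3 -m creep '[[0,0,0,-0.003,0,0,-0.075],[0,0,0,-0.003,0,0,-0.075],[0,0,0,-0.003,0,0,-0.075]]' | grep -E "eef_pos|force: \["; done
```

```text
eef_pos: [0.6057, 0.1116, 0.0265]
force: [-0.5, 0.7, -0.2]
eef_pos: [0.6018, 0.1118, 0.027]
force: [1.3, 0.2, -1.1]
eef_pos: [0.5974, 0.1118, 0.0271]
force: [2.5, 0.2, -2.4]
eef_pos: [0.593, 0.1117, 0.0271]
force: [4.3, -0.6, -2.6]
eef_pos: [0.5883, 0.112, 0.0271]
force: [5.1, -0.6, -2.2]
```

```bash
for i in 1 2 3 4 5; do python3 -m creep '[[0,0,0,-0.003,0,0,-0.075],[0,0,0,-0.001,0,0,-0.075]]' | grep -E "eef_pos|force: \["; done
```

```text
eef_pos: [0.5881, 0.1118, 0.0277]
force: [9.0, -0.1, -2.6]
eef_pos: [0.5881, 0.1118, 0.0284]
force: [12.8, -0.7, -3.2]
eef_pos: [0.5882, 0.1117, 0.0292]
force: [16.3, -0.5, -2.5]
eef_pos: [0.5882, 0.1117, 0.0299]
force: [20.2, -0.7, -1.2]
eef_pos: [0.5882, 0.1116, 0.0307]
force: [23.6, -0.7, -2.2]
```

```bash
python3 -m creep '[[0,0,0,0.01,0,0,-0.075],[0,0,0,0.02,0,0,-0.075],[0,0,0,0,0,0,-0.075]]' | grep -E "eef_pos|force: \["
python3 -m creep '[[0,0,0,0,0,0.003,-0.075],[0,0,0,-0.008,0,0,-0.075],[0,0,0,-0.006,0,0,-0.075],[0,0,0,0,0,0,-0.075]]' | grep -E "eef_pos|force: \["
for i in 1 2 3; do python3 -m creep '[[0,0,0,-0.005,0,0,-0.075],[0,0,0,-0.004,0,0,-0.075]]' | grep -E "eef_pos|force: \["; done
```

```text
eef_pos: [0.5931, 0.1118, 0.0271]
force: [-0.8, 0.1, -0.1]
eef_pos: [0.5881, 0.1119, 0.0262]
force: [8.5, -1.1, -2.1]
eef_pos: [0.5881, 0.1117, 0.0276]
force: [18.6, -0.5, -2.4]
eef_pos: [0.5882, 0.1116, 0.0294]
force: [27.6, -1.6, -2.1]
eef_pos: [0.5882, 0.1115, 0.0312]
force: [35.8, -1.1, -0.9]
```

```bash
python3 -m creep '[[0,0,0,0.01,0,0,-0.075],[0,0,0,0.03,0,0,-0.075],[0,0,0,0.03,0,0,-0.075],[0,0,0,0,0,-0.05,-0.075],[0,0,0,0,0,-0.06,-0.075],[0,0,0,0,0,-0.06,-0.075],[0,0,0,0,0,-0.05,-0.075],[0,0,0,0,0,-0.03,-0.075],[0,0,0,0,0,0,-0.075]]' | head -2
python3 -c "
from h import *
plan(.06,-.14,.15,-1.2)"
```

```text
time_s: 14.37
eef_pos: [0.6083, 0.1119, 0.1542]
t 14.3667 eef [0.6083 0.1119 0.1542] corner xy [ 0.1504 -0.05  ] F [-0.1  0.2  0.2] w 0.0499
shift shares before turn [-0.1808  0.18    0.0074] | turn [-0.     -0.0009  0.    ] | shift shares after turn [-0.1807  0.18    0.0084]
```

```bash
python3 -m creep '[[0,0,0,-0.03,0.03,0,-0.075],[0,0,0,-0.045,0.045,0,-0.075],[0,0,0,-0.045,0.045,0,-0.075],[0,0,0,-0.04,0.04,0,-0.075],[0,0,0,-0.021,0.02,0,-0.075],[0,0,-0.0192,0,0,0,-0.075],[0,0,-0.0192,0,0,0,-0.075],[0,0,-0.0192,0,0,0,-0.075],[0,0,-0.0192,0,0,0,-0.075],[0,0,-0.0192,0,0,0,-0.075],[0,0,-0.0192,0,0,0,-0.075],[0,0,-0.0192,0,0,0,-0.075],[0,0,-0.0192,0,0,0,-0.075],[0,0,-0.0192,0,0,0,-0.075],[0,0,-0.0192,0,0,0,-0.075],[0,0,-0.0192,0,0,0,-0.075],[0,0,-0.0192,0,0,0,-0.075],[0,0,-0.0196,0,0,0,-0.075],[0,0,0,0,0,0,-0.075]]'
python3 -c "
from h import *
plan(.06,-.14,.022,88.8)
a=cv2.resize(r.read_camera('side')[165:275,140:300,::-1],None,fx=3.8,fy=3.8,interpolation=2)
b=cv2.resize(r.read_camera('top')[150:220,190:260,::-1],None,fx=5,fy=5,interpolation=2)
k=np.zeros((600,800,3),np.uint8)
cv2.imwrite('pics/e.png',np.hstack([a[:350,200:608],b[:350]]))"
```

```text
time_s: 15.95
eef_pos: [0.5131, 0.024, 0.1486]
tcp_rot: [-0.002, 0.713, 0.701, -0.001]
force: [0.2, 0.5, 0.2]
width: 0.0501
grip_force: 0.0
t 15.95 eef [0.5131 0.024  0.1486] corner xy [ 0.057  -0.1399] F [0.2 0.5 0.2] w 0.0501
shift shares before turn [-0.0004  0.007   0.2532] | turn [-0.0006 -0.0001  0.0007] | shift shares after turn [-0.0003  0.006   0.2532]
```

View pics/e.png

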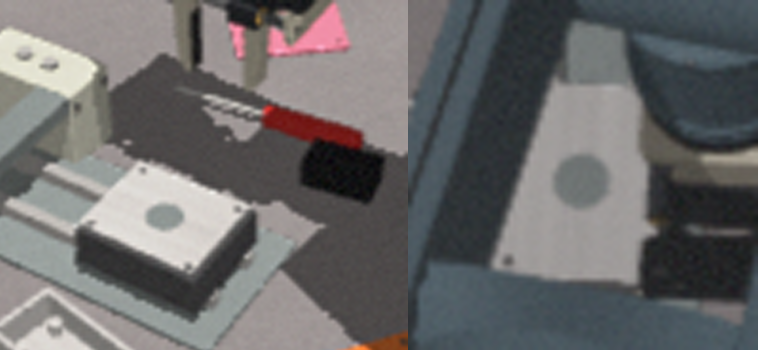

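The side crop shows the pile as one flush block against both fences, with the top plate's edges at about (75–255, 165–270). I'll tap the right side once more to confirm.

```bash
python3 -m creep '[[0,0,0,0,0.003,0.05,-0.075],[0,0,0,0,0.003,0.06,-0.075],[0,0,0,0,0,0.06,-0.075],[0,0,0,0,0,0.05,-0.075],[0,0,0,0,0,0.025,-0.075],[0,0,0,0,0,0.008,-0.075],[0,0,0,0.015,0,0,-0.075],[0,0,0,0.015,0,0,-0.075],[0,0,0,0.015,0,0,-0.075],[0,0,0,0.006,0,0,-0.075],[0,0,0,0,0,0,-0.075]]' | grep -E "eef_pos|force: \["
for i in 1 2 3 4 5; do python3 -m creep '[[0,0,0,0.004,0,0,-0.075],[0,0,0,0.004,0,0,-0.075]]' | grep -E "eef_pos|force: \["; done
```

```text
eef_pos: [0.5192, 0.0501, 0.0249]
force: [0.3, -0.1, -0.7]
eef_pos: [0.519, 0.0531, 0.0244]
force: [-0.4, 0.3, -0.6]
eef_pos: [0.5193, 0.0566, 0.0242]
force: [1.8, -4.9, -1.2]
eef_pos: [0.5194, 0.0569, 0.0242]
force: [-2.0, -27.2, 1.6]
eef_pos: [0.5192, 0.0571, 0.0243]
force: [-5.2, -43.8, 3.2]
eef_pos: [0.5192, 0.0572, 0.0244]
force: [-6.6, -60.6, 3.4]
```

```bash
python3 -m creep '[[0,0,0,-0.015,0,0,-0.075],[0,0,0,-0.03,0,0,-0.075],[0,0,0,-0.03,0,0,-0.075],[0,0,0,0,0,-0.05,1],[0,0,0,0,0,-0.06,1],[0,0,0,0,0,-0.06,1],[0,0,0,0,0,-0.05,1],[0,0,0,0,0,-0.03,1],[0,0,0,0,0,0,1]]' | grep -E "time|eef_pos|force: \["
python3 -c "
from h import *
plan(-.05,-.05,.15,88.8)"
```

```text
time_s: 18.55
eef_pos: [0.5205, 0.0312, 0.1526]
force: [0.6, 1.1, -0.1]
t 18.55 eef [0.5205 0.0312 0.1526] corner xy [ 0.0643 -0.1325] F [ 0.6  1.1 -0.1] w 0.015
shift shares before turn [ 0.1649 -0.2287  0.0035] | turn [ 0.0011  0.0001 -0.0001] | shift shares after turn [ 0.165  -0.2286  0.0052]
```

```bash
python3 -m creep '[[0,0,0,0.015,-0.03,0,1],[0,0,0,0.03,-0.05,0,1],[0,0,0,0.04,-0.05,0,1],[0,0,0,0.04,-0.05,0,1],[0,0,0,0.025,-0.035,0,1],[0,0,0,0.015,-0.0135,0,1],[0,0,0,0,0,0.04,1],[0,0,0,0,0,0.05,1],[0,0,0,0,0,0.05,1],[0,0,0,0,0,0.045,1],[0,0,0,0,0,0.025,1],[0,0,0,0,0,0.014,1],[0,0,0,0,0,0,1]]' | grep -E "time|eef_pos|force: \["
python3 -c "
from h import *
plan(-.03,-.05,.04,88.8)"
for i in 1 2 ; do python3 -m creep '[[0,0,0,0,0.006,0,1],[0,0,0,0,0.006,0,1]]' | grep -E "eef_pos|force: \["; done
```

```text
time_s: 19.63
eef_pos: [0.4048, 0.1161, 0.0351]
force: [0.8, 0.4, -0.2]
t 19.6333 eef [0.4048 0.1161 0.0351] corner xy [-0.0532 -0.05  ] F [ 0.8  0.4 -0.2] w 0.0006
shift shares before turn [ 0.      0.0463 -0.0099] | turn [-0.0006  0.     -0.0001] | shift shares after turn [-0.      0.0463 -0.0097]
eef_pos: [0.4128, 0.1162, 0.0375]
force: [0.5, 0.6, -0.8]
eef_pos: [0.419, 0.1161, 0.0378]
force: [-0.3, 0.5, 1.5]
```

```bash
python3 -m creep '[[0,0,0,0,0.004,0,1],[0,0,0,0,0.004,0,1],[0,0,0,0,0.004,0,1],[0,0,0,0,0.004,0,1],[0,0,0,0,0.004,0,1],[0,0,0,0,0.004,0,1],[0,0,0,0,0.004,0,1],[0,0,0,0,0.004,0,1],[0,0,0,0,0.004,0,1],[0,0,0,0,0.004,0,1]]' | grep -E "eef_pos|force: \["
python3 -m creep '[[0,0,0,0,0.004,0,1],[0,0,0,0,0.004,0,1],[0,0,0,0,0.005,0,1],[0,0,0,0,0.005,0,1],[0,0,0,0,0.005,0,1],[0,0,0,0,0.005,0,1],[0,0,0,0,0.005,0,1],[0,0,0,0,0.005,0,1],[0,0,0,0,0.005,0,1],[0,0,0,0,0.005,0,1]]' | grep -E "eef_pos|force: \["
```

```text
eef_pos: [0.4361, 0.1157, 0.0366]
force: [-6.2, 0.2, 3.9]
eef_pos: [0.4599, 0.115, 0.0366]
force: [-5.5, -1.0, 3.5]
```

```bash
python3 -m creep '[[0,0,0,0,0.005,0,1],[0,0,0,0,0.005,0,1],[0,0,0,0,0.006,0,1],[0,0,0,0,0.006,0,1],[0,0,0,0,0.006,0,1],[0,0,0,0,0.006,0,1],[0,0,0,0,0.006,0,1],[0,0,0,0,0.006,0,1],[0,0,0,0,0.006,0,1],[0,0,0,0,0.006,0,1],[0,0,0,0,0.006,0,1],[0,0,0,0,0.006,0,1],[0,0,0,0,0.006,0,1],[0,0,0,0,0.006,0,1],[0,0,0,0,0.006,0,1],[0,0,0,0,0.006,0,1],[0,0,0,0,0.006,0,1],[0,0,0,0,0.006,0,1],[0,0,0,0,0.006,0,1],[0,0,0,0,0.006,0,1]]' | grep -E "eef_pos|force: \["
python3 -m creep '[[0,0,0,0,0.006,0,1],[0,0,0,0,0.006,0,1],[0,0,0,0,0.006,0,1],[0,0,0,0,0.006,0,1],[0,0,0,0,0.006,0,1],[0,0,0,0,0.006,0,1],[0,0,0,0,0.006,0,1],[0,0,0,0,0.006,0,1],[0,0,0,0,0.005,0,1],[0,0,0,0,0.005,0,1],[0,0,0,0,0.005,0,1],[0,0,0,0,0.005,0,1]]' | grep -E "eef_pos|force: \["
for i in 1 2; do python3 -m creep '[[0,0,0,0,0.004,0,1],[0,0,0,0,0.004,0,1],[0,0,0,0,0.004,0,1]]' | grep -E "eef_pos|force: \["; done
```

```text
eef_pos: [0.5188, 0.1134, 0.0364]
force: [-5.8, -2.4, 3.2]
eef_pos: [0.5527, 0.1125, 0.0363]
force: [-5.8, -3.2, 2.3]
eef_pos: [0.5588, 0.1123, 0.0363]
force: [-5.5, -3.1, 2.1]
eef_pos: [0.5647, 0.1122, 0.0363]
force: [-4.9, -3.3, 2.4]
```

```bash
for i in 1 2 3 4 5 6; do python3 -m creep '[[0,0,0,0,0.003,0,1],[0,0,0,0,0.003,0,1],[0,0,0,0,0.003,0,1]]' | grep -E "eef_pos|force: \["; done
```

```text
eef_pos: [0.5692, 0.1121, 0.0363]
force: [-4.8, -3.0, 1.8]
eef_pos: [0.5737, 0.112, 0.0363]
force: [-4.6, -3.3, 3.4]
eef_pos: [0.5782, 0.1118, 0.0362]
force: [-5.1, -3.5, 1.8]
eef_pos: [0.5827, 0.1117, 0.0363]
force: [-6.2, -3.3, 2.9]
eef_pos: [0.5848, 0.1117, 0.0362]
force: [-15.1, -4.1, 11.8]
eef_pos: [0.5848, 0.1116, 0.0362]
force: [-30.2, -4.2, 23.5]
```

End stop reached at x=0.585. I'll back off, lift clear and check.

```bash
python3 -m creep '[[0,0,0,0,-0.006,0,1],[0,0,0,0,-0.01,0,1],[0,0,0,0,-0.03,0,1],[0,0,0,0,-0.04,0,1],[0,0,0,0,-0.04,0,1],[0,0,0,0,-0.04,-0.03,1],[0,0,0,0,-0.04,-0.05,1],[0,0,0,0,-0.04,-0.06,1],[0,0,0,0,0,-0.06,1],[0,0,0,-0.06,0,-0.06,1],[0,0,0,-0.06,0,0,1],[0,0,0,-0.08,0,0,1],[0,0,0,-0.08,0,0,1],[0,0,0,-0.08,0,0,1],[0,0,0,-0.08,0,0,1],[0,0,0,-0.06,0,0,1],[0,0,0,0,0,0,1],[0,0,0,0,0,0,1]]'
python3 -c "
from h import *
a=cv2.resize(r.read_camera('side')[150:250,130:270,::-1],None,fx=3,fy=3,interpolation=2)
b=cv2.resize(r.read_camera('top')[90:190,170:270,::-1],None,fx=3,fy=3,interpolation=2)
cv2.imwrite('pics/f.png',np.hstack([a,b]))"
```

```text
time_s: 27.8
eef_pos: [0.4657, -0.1361, 0.1663]
tcp_rot: [0.0, 0.716, 0.698, 0.0]
force: [-0.1, 0.5, 0.1]
width: 0.0004
grip_force: 0.0
```

View pics/f.png

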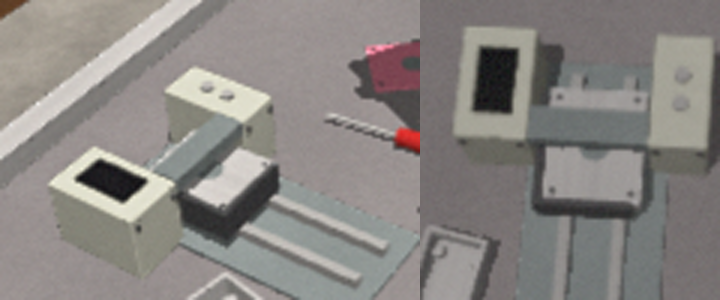

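The picture shows the tray fully in, with the pile under the bridge, square to both fences, at about (595,145). The arm is clear and nothing else has moved. Handing in.

```bash
python3 -c "
from workcell import r
print(r.job_done())"
```

```text
the job is handed in; nothing more can be done
None
```

I tapped the four plates to a firm stop against both fences, pushed the tray in to its end stop, and handed the job in at about 28 s; the last pictures show the pile still square, and no verdict came back.

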